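Close up the loaded mould press

ROBOT

A 7-joint arm with a two-finger parallel gripper is mounted at the origin on the work surface. World frame = base frame: x ahead of the robot, y to its left, z up, the work surface at z = 0. Lengths are in mm, angles in rad, forces in N, time in s.
With the tool pointing down it reaches from about 350 to 900 mm from the base axis. Payload 8.1 kg.
Tool frame: the origin (TCP) lies on the mounting face of the last link; the fingertips stand 178 mm ahead of it and the grasp point (between the pads) lies 159 mm ahead of it; z points along the fingers, y is the line along which they close (so a half turn about z gives the same grasp; the last joint's range is limited). The gripper opens to 92 mm and grips with 3 to 60 N. Pads are 19 mm wide; open, the fingers measure 130 mm over their backs; the gripper's body (75 mm by 190 mm) begins 47 mm behind the grasp point.
Start: joints at [-1.212, 0.434, 0.025, 1.573, -0.012, 1.134, -0.075], TCP at [278.498, 559.528, 404.742] pointing down, gripper open.
Joint ranges: [-2.62, 2.62], [-0.44, 2.09], [-1.27, 1.32], [0.08, 2.57], [-1.32, 4.46], [0.12, 2], [-2.74, 2.74]. Speed limits (rad/s): [2.22, 2.22, 3.01, 3.01, 3.14, 3.14, 3.14].

INTERFACE

Orientations are given as a 3x3 rotation matrix whose columns are the frame's x, y, z axes.
In Python, from rig import ctrl gives the robot as it stands. The module is installed in compiled form; this text tells all that it offers.
- The arm moves only by the shell command python3 -m handwheel 'ROWS' [OPENING] [FORCE]. ROWS is JSON, a list of rows, each an object of numbers: "dx", "dy", "dz": the shift along the tool's x, y, z in mm; "wx", "wy", "wz": the turn, a rotation vector about the tool's x, y, z in degrees. In form: [{"dx": .., "dy": .., "dz": .., "wx": .., "wy": .., "wz": ..}, ...]. A call has 1 to 20 rows; each row shifts and turns the commanded pose from where the row before left it, along the tool's axes as they then stand; what a row does not reach is not made up. A row lasts 1/8 s, in which the tool goes at most 62.5 mm and 10.7 degrees, less where a joint would pass 70% of its speed; a pose out of reach is approached as far as the arm can. A call with a gripper value outside its range is refused whole. OPENING is the closure, from -1 (fully open) to 1 (shut), set as the call begins (- or left out, the last holds). The fingers move at their own pace and stop on an object; FORCE is the grip in N (left out, the last holds). Time passes only in rows, so rows that do not move let the fingers close. It gives the time, the measured TCP pose, the force, the opening and the grip force at its end, in the units of the state.
- ctrl.sense(): the state, without advancing time (a new reading comes with each control period).
- ctrl.camera(name): name is "side" or "top"; returns (picture, depth): 400x640x3 uint8, red, green, blue; 400x640 float32, mm along the optical axis (not along the pixel's ray), 0 where there is no reading.
- ctrl.camera_info(name): a dict with "fovy" (degrees; the focal length in pixels is half the picture's height over the tangent of half this angle, whatever the lens; pixels are square), "cx", "cy" (the principal point, pixels), "R" (3x3) and "t" (3): a world point X has camera coordinates R X + t. Camera axes: x right, y down, z forward; pixel columns grow to the right and rows downward; lengths in mm; the calibration is good to about 2 mm. A picture is of the moment at which its call begins. camera_info takes no time and is no camera call.
- ctrl.finish_job(): hands the job in; it is judged then, once.
The state is a dict: "time_s": time; "q": joint angles; "dq": joint speeds; "tau": joint torques, N m; "ee_pos": TCP position; "ee_rot": TCP orientation; "wrist_force": force on the tool from outside, world axes, zero at the start; "torque": the same for the moment, N m; "grip_width": finger opening in mm; "gripper_force": force on a finger pad.
Only numpy, scipy, OpenCV 4.12 (cv2) and the standard library are available. Lean on these libraries where they do the work, as an engineer would, in place of code of your own. Each camera call takes 0.05 s, during which the arm holds its last target. There are 200 camera calls.

TASK

The mould box on the press carrier is loaded: close it up. Take the steel doming block off the press bed and set it down on the cork mat; put the aluminium cover on the box so that it sits fully down in the mouth, and only then push the carrier along the bed until it is fully home against the stop, and last swing the red-handled clamp all the way down on the cover. Leave the tin, the bottle, the jar and the pliers where they are.

Things in the scene. Friction and masses are not known exactly. Their poses are not given: they have to be found in the camera images.
- press: Small green bench press, fixed. Origin: centre of the underside of its flat bed, 116 (x) x 300 (y) x 20 mm high. The carrier slides along the press's y; the station is at y = +90 mm, the stop a plate (80 mm wide, top at 50 mm high) at y = +141 to +149. Two clamp columns 110 mm high at x = +63 to +93, y = +90 +/- 45 mm (8 mm thick).
- carrier (a joint): How far the carrier is from home, in m: 0 = home at the press station (against the stop), up to 0.21 pulled out towards the press's -y. Stiff enough to stay where it is left (about 2.5 N to slide).
- box_mouth (a point): Centre of the mouth of the aluminium mould box at rim height (69 mm above the bench). The box rides on the carrier: outside 104 (x) x 84 (y) mm, 40 mm high, walls 6 mm, inside 92 x 72 mm; the blue slab in it lies 16 mm below the rim. Axes as the press's.
- push_post (a point): Middle of the top of the upright red post at the outer end of the carrier (67 mm above the bench): 30 (press x) x 12 (press y) x 44 mm high, 97 mm from the box centre towards the press's -y, 49 mm of free space between it and the box. Push it (or grip it across its 30 mm) towards the press's +y.
- clamp (a joint): Angle of the clamp in rad: 0 = fully down on the cover, up to 0.8 = raised. Stays where it is left; about 2 N at the handle moves it.
- clamp_hinge (a point): Middle of the clamp's hinge axis (along the press's y), 93 mm above the bench, at press x = +75 mm, y = +90 mm.
- clamp_grip (a point): Centre of the clamp's handle, a red bar 16 mm thick, 96 mm long along the press's y, 200 mm from the hinge on its -x side (93 mm high when down). It joins two steel arms (9 mm wide, 10 high, 31 mm either side of the middle) whose pads come down on the cover either side of its knob. Take it from above across its 16 mm (or press on it) and swing it in an arc about the hinge.
- cover: Aluminium cover with a round black knob, 0.2 kg. Origin: centre of its underside. From the bottom: lip 87 (x) x 67 (y) x 5 mm that enters the mouth with 2.5 mm play all round (its lowest half stepped in 2 mm more), plate 104 x 84 mm from 5 to 11 mm, knob 24 mm across from 11 to 36 mm. Fits either way round. Seated, its origin is 5 mm below the rim, its x along the press's x.
- doming_block: Steel doming block, a 36 mm cube with round hollows in its faces, 0.36 kg, standing on the press bed (20 mm above the bench) in the carrier's way, between box and clamp. Origin: centre of its underside.
- block_center (a point): Centre of the doming block, 18 mm above its underside.
- mat: Cork mat, fixed, 110 (x) x 100 (y) x 4 mm. Origin: centre of its underside.
- tin: Closed flat metal tin with silvery lid, 103 x 81 x 36 mm, no knob; leave it. Origin: centre of its underside.
- scrap_tray: Open wooden tray of metal scrap, fixed, 110 x 90 x 25 mm; obstacle. Origin: centre of its underside.
- bottle: Amber bottle, 48 mm across, 150 mm high; leave it. Origin: centre of its underside.
- jar: Glass jar with black cap, 54 mm across, 135 mm high; leave it. Origin: centre of its underside.
- pliers: Pliers with red handles lying flat, about 140 x 50 x 12 mm; leave them. Origin: under the pivot; x to the jaws (52 mm), handles to -x (90 mm).
- burr_stand: Round wooden stand with burrs, fixed, 64 mm across, 67 mm high; obstacle. Origin: centre of its underside.
Things that resemble listed ones, but are neither listed nor needed, are in the scene too. What is shaped like the cover but blue or green is not meant.

How it is judged (in metres and radians):
On the way, in this order (a step that is already met when the one before it is completed fails the run):
1. the cover sits fully down in the mouth of the box while the carrier is still out (horizontal distance between cover and box_mouth below 0.006 m and z of cover in the frame of box_mouth between -0.0075 and -0.003 m and angle between the x axis of cover and the x axis of box_mouth, either way round below 0.1 rad and angle between the z axis of cover and the z axis of box_mouth, either way round below 0.05 rad and value of joint carrier above 0.1 m), for 0.2 s.
2. the carrier, covered, is home against the stop with the clamp still raised (horizontal distance between cover and box_mouth below 0.006 m and z of cover in the frame of box_mouth between -0.0075 and -0.003 m and angle between the x axis of cover and the x axis of box_mouth, either way round below 0.1 rad and angle between the z axis of cover and the z axis of box_mouth, either way round below 0.05 rad and value of joint carrier below 0.004 m and value of joint clamp above 0.3 rad), for 0.2 s.
3. the clamp is down on the seated cover (horizontal distance between cover and box_mouth below 0.006 m and z of cover in the frame of box_mouth between -0.0075 and -0.003 m and angle between the x axis of cover and the x axis of box_mouth, either way round below 0.1 rad and angle between the z axis of cover and the z axis of box_mouth, either way round below 0.05 rad and value of joint carrier below 0.004 m and value of joint clamp below 0.05 rad), for 0.2 s.
At the end, for the whole second after the job is handed in: Cover seated in the box (origin 3-7.5 mm below rim, within 6 mm of centre, 0.1 rad square, 0.05 rad level); carrier within 4 mm of home; clamp within 0.05 rad of down; doming block flat on the mat, its centre within 52 x 47 mm of the mat middle; all at rest (all of step 3 and x of block_center in the frame of mat between -0.052 and 0.052 m and y of block_center in the frame of mat between -0.047 and 0.047 m and z of block_center in the frame of mat between 0.018 and 0.026 m and linear speed of each of cover, doming_block below 0.02 m/s); the robot touches nothing.
It fails at once if a bystander (tin, bottle, jar or pliers) is pushed more than 30 mm from its place (distance of any of tin, bottle, jar, pliers from where it was at the start of the episode above 0.03 m).
It fails at once if the bottle or the jar is tipped over (angle between any of bottle, jar's own z axis and vertical above 0.5 rad).
It also fails if it takes over 72 s, if anything falls off the work surface, if the arm or the gripper's body presses on something with over 40 N, if the wrist force passes 120 N, or if a joint passes its speed limit or range.

## Working session

There is one attempt and no reset: what is moved stays moved. The work goes in short steps, Python scripts to look and compute and a shell command to move; the robot and the scene stay as the last step left them, time stands still between calls to the robot, and variables do not carry over. Pictures are saved under pics/ and viewed, at most 10 in all, crops included, and the job is handed in when it is done.

```bash
mkdir -p pics
python3 - <<'E'
from rig import ctrl
import cv2,numpy as np
for n in("top","side"):
    p,d=ctrl.camera(n); cv2.imwrite(f"pics/{n}0.png",p[:,:,::-1]); np.savez(f"{n}0.npz",p=p,d=d)
    i=ctrl.camera_info(n); print(n,i,(d==0).mean())
s=ctrl.sense(); print(s['ee_rot'],s['grip_width'],s['wrist_force'],s['time_s'])
E
```

```text
top {'fovy': 54.99031516637077, 'cx': 319.17382170399986, 'cy': 203.66678013861895, 'R': array([[ 0.02993118, -0.99950925,  0.00923999],
       [-0.99744281, -0.03046695, -0.06464985],
       [ 0.06489964, -0.00728132, -0.99786523]]), 't': array([ -20.58618665,  460.59087825, 1243.68422683])} 0.00412890625
side {'fovy': 55.80791445507817, 'cx': 324.0693765309565, 'cy': 196.6957478829751, 'R': array([[ 0.73360455, -0.67935503, -0.01735269],
       [-0.3619257 , -0.36896025, -0.85608301],
       [ 0.57518185,  0.63430677, -0.51654696]]), 't': array([-327.45820946,  244.66534715,  845.15140804])} 0.00376171875
[[-8.95215972e-01  4.45632235e-01 -5.24167698e-04]
 [ 4.45632532e-01  8.95215054e-01 -1.28582962e-03]
 [-1.03764315e-04 -1.38468139e-03 -9.99999036e-01]] 92.06159787602952 [-0.67251118 -0.47723369  0.12633029] 0.1
```

View pics/top0.png

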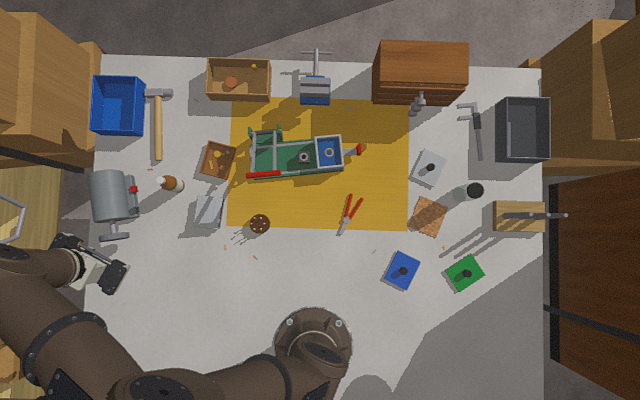

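View pics/side0.png

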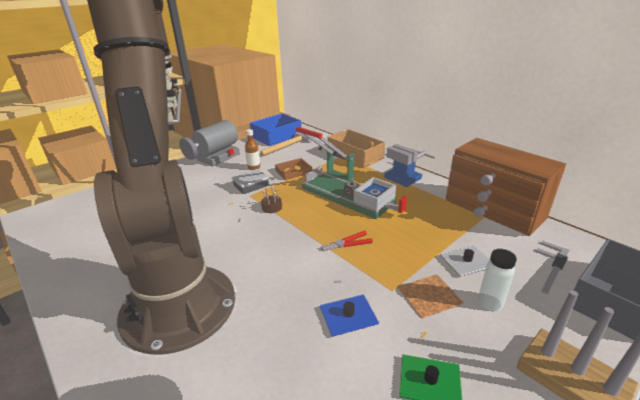

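```bash
cat > h.py <<'E'
from rig import ctrl
import cv2,numpy as np
def K(n):
    i=ctrl.camera_info(n); f=200/np.tan(np.radians(i["fovy"]/2)); return f,i["cx"],i["cy"],np.array(i["R"]),np.array(i["t"])
def world(n,d):
    f,cx,cy,R,t=K(n); v,u=np.mgrid[:400,:640]
    return (np.dstack([(u-cx)/f*d,(v-cy)/f*d,d])-t)@R
def ray(n,uv,z):
    f,cx,cy,R,t=K(n); uv=np.atleast_2d(uv).astype(float)
    c=-R.T@t; r=np.c_[(uv[:,0]-cx)/f,(uv[:,1]-cy)/f,np.ones(len(uv))]@R
    return c+r*((z-c[2])/r[:,2])[:,None]
def rect(n,m,z):
    "min-area rectangle of the largest blob, cast to height z: centre, size, angle of long side (deg)"
    c=max(cv2.findContours(m.astype(np.uint8),0,cv2.CHAIN_APPROX_NONE)[0],key=cv2.contourArea)[:,0]
    w=ray(n,c,z)[:,:2].astype(np.float32); (x,y),(a,b),g=cv2.minAreaRect(w)
    if b>a:a,b,g=b,a,g+90
    return np.round([x,y,a,b,(g+90)%180-90],1),len(c)
def roi(m,x0,x1,y0,y1):
    o=np.zeros_like(m);o[y0:y1,x0:x1]=m[y0:y1,x0:x1];return o
E
python3 - <<'E'
from h import *
T=np.load("top0.npz");p=T["p"];d=T["d"];W=world("top",d);z=W[...,2]
hsv=cv2.cvtColor(p,cv2.COLOR_RGB2HSV);H,S,V=[hsv[...,k].astype(int) for k in range(3)]
print("bench z",np.median(z[300:310,400:420]),z[300:310,400:420].std())
red=((H<8)|(H>172))&(S>130)&(V>90)
print("cover plate",rect("top",roi((z>5),405,450,140,190),11))
print("knob",rect("top",roi((V<60)&(z>20),415,445,150,185),36))
print("mat",rect("top",roi((S>70)&(z<12),405,450,195,240),4))
print("tin",rect("top",roi(z>20,190,226,190,232),36))
print("post",rect("top",roi(red&(z>50),345,370,140,160),67), rect("top",roi(red,345,370,140,160),67))
print("handle",rect("top",roi(red,240,290,165,185),150),np.nanmedian(W[roi(red,240,290,165,185)],axis=0))
print("box rim",rect("top",roi((z>60)&(z<80),312,350,130,175),69))
blue=(H>95)&(H<125)&(S>120)
print("slab",rect("top",roi(blue,312,350,130,175),53))
print("bed green",rect("top",roi((H>45)&(H<90)&(S>70)&(z<30),230,355,120,190),20))
print("block",rect("top",roi((z>45)&(z<65),290,315,140,172),56))
print("jar",rect("top",roi(z>100,460,490,175,205),135))
big=cv2.resize(p[115:195,235:375],None,fx=5.6,fy=5.6,interpolation=2);cv2.imwrite("pics/c1.png",big[:,:,::-1])
S_=np.load("side0.npz");q=S_["p"]
b=cv2.resize(q[110:310,290:530],None,fx=3,fy=3,interpolation=2);cv2.imwrite("pics/c2.png",b[:,:,::-1])
E
```

```text
bench z -1.0219837263470168 2.526826529298456
cover plate (array([ 593.2, -367.9,  110. ,   87. ,  -21.8]), 105)
knob (array([ 590.8, -363.7,   21. ,   18.3,  -43.6]), 17)
mat (array([ 433. , -351.8,  144.7,  124. ,   79.6]), 187)
tin (array([421.9, 349.4, 105.3,  82.5,  -6.1]), 109)
post (array([ 636.9, -127.7,   29.5,   12.4,   15.2]), 21) (array([ 636.9, -127.7,   29.5,   12.4,   15.2]), 21)
handle (array([535.4, 161.6, 101. ,  15.6, -82.5]), 76) [524.41169346 148.23212639 230.03864018]
box rim (array([625.4, -33. , 105.4,  83.9,   7.4]), 114)
slab (array([626.8, -31.8,  86.3,  67.2,   6.9]), 89)
bed green (array([611.7,  75.6, 128.5,  81.6, -82.6]), 126)
block (array([607.7,  46.6,  35.5,  31.9,   1.8]), 42)
jar (array([ 507.3, -463.5,   62.1,   50.7,  -69.9]), 55)
```

View pics/c1.png

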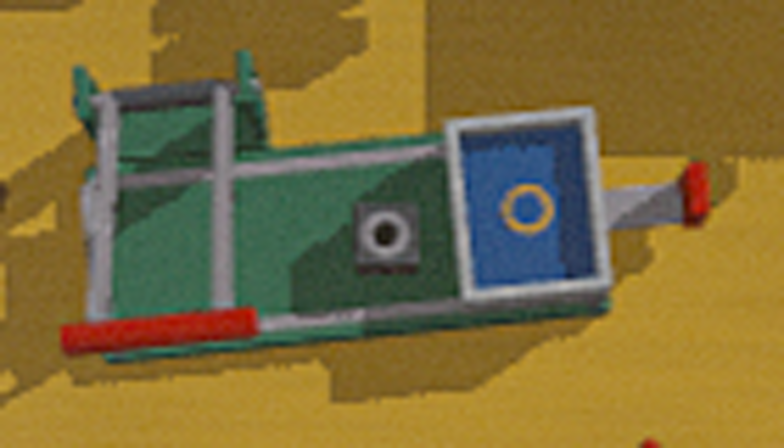

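View pics/c2.png

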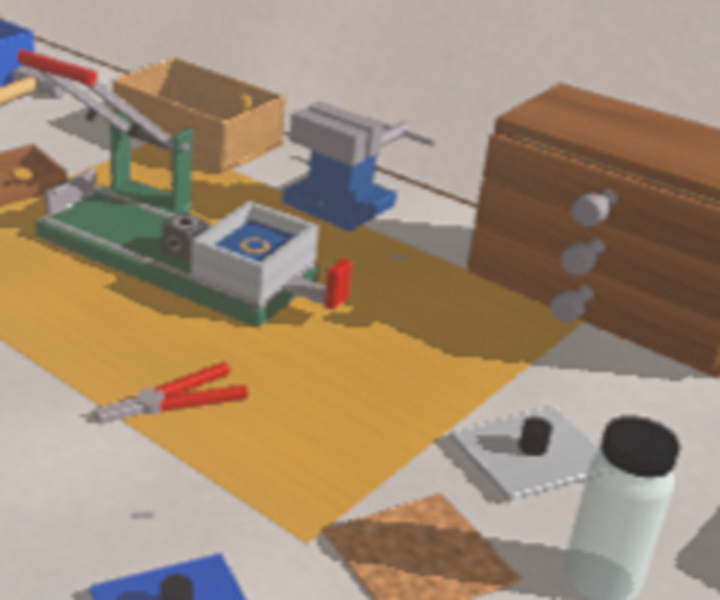

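The top view shows the press turned about +7°. Red post is at (359,149), box at (329,152), block at (303,157), raised red handle at (263,174). The aluminium cover is at (429,168), with the jar beside it at (475,191). The cork mat is at about (429,217). The side view confirms the layout.

```bash
cat >> h.py <<'E'
def go(x,y,zg,yaw):
    "rows needed: first turn wz, then shift in the turned tool frame; zg = grasp point height, yaw = angle of tool y"
    s=ctrl.sense();p=np.array(s["ee_pos"]);R=np.array(s["ee_rot"])
    a=np.degrees(np.arctan2(R[1,1],R[0,1])); dw=(yaw-a+180)%360-180
    c,n=np.cos(np.radians(yaw)),np.sin(np.radians(yaw))
    D=np.array([x,y,zg+159])-p-(R[:,2]+[0,0,1])*[159,159,0]
    print("t",round(s["time_s"],2),"p",p.round(1),"yaw",a.round(1),"tilt",(R[:2,2]*57.3).round(2),"F",np.round(s["wrist_force"],1),"w",round(s["grip_width"],1),"gf",round(s["gripper_force"],1),
     "\n wz",round(-dw,1),"dx",round(D@[-n,c,0]*-1*-1*(-1 if np.dot(np.cross([c,n,0],[0,0,-1]),[-n,c,0])<0 else 1),1),"dy",round(D@[c,n,0],1),"dz",round(-D[2],1))
E
python3 - <<'E'
from h import *
T=np.load("top0.npz");p=T["p"];d=T["d"];W=world("top",d);z=W[...,2]
hsv=cv2.cvtColor(p,cv2.COLOR_RGB2HSV);H,S,V=[hsv[...,k].astype(int) for k in range(3)]
print("hole",ray("top",[303.5,156.6],56).round(1))
g=cv2.cvtColor(p,cv2.COLOR_RGB2GRAY)
m=roi((S>80)&(H>4)&(H<20),405,452,190,242);print("mat",rect("top",m,4),"mean",ray("top",np.argwhere(m)[:,::-1].mean(0),4).round(1))
for t in(60,75,90):
  print("knob",t,rect("top",roi(V<t,420,440,158,177),36))
q=np.load("side0.npz")["p"];sv=cv2.cvtColor(q,cv2.COLOR_RGB2HSV)[...,2]
k=roi(sv<60,460,478,245,266);c=max(cv2.findContours(k.astype(np.uint8),0,1)[0],key=cv2.contourArea)
x,y,w,h=cv2.boundingRect(c);print("side knob",x,y,w,h,ray("side",[x+(w-1)/2,y+3],36).round(1))
# gripper body extents about start TCP
s=ctrl.sense();R=np.array(s["ee_rot"]);P=(W-s["ee_pos"])@R
m=(P[...,2]>5)&(P[...,2]<150)&(abs(P[...,0])<150)&(abs(P[...,1])<150)
print("body",m.sum(),P[m].min(0).round(),P[m].max(0).round())
go(607,46,480-159,4)
E
```

```text
hole [[607.3  48.2  56. ]]
mat (array([ 431.2, -363.1,  111.5,  104.9,  -21.6]), 121) mean [[ 430.9 -365.4    4. ]]
knob 60 (array([ 590. , -362.9,   19.9,   19.6,    0.7]), 18)
knob 75 (array([ 590.8, -363.7,   25.7,   18.3,  -43.6]), 19)
knob 90 (array([ 590.3, -363.6,   27.9,   20.3,  -61.7]), 21)
side knob 464 250 9 11 [[ 586.3 -370.7   36. ]]
body 2045 [-39. -97.   5.] [ 37.  94. 147.]
t 0.1 p [278.4 559.3 404. ] yaw 63.5 tilt [-0.03 -0.07] F [-0.7 -0.5  0.1] w 92.1 gf 0.0 
 wz 59.5 dx -534.8 dy 292.1 dz -76.0
```

```bash
python3 -m handwheel '[{"dz":-13,"wz":9.9},{"dz":-13,"wz":9.9},{"dz":-13,"wz":9.9},{"dz":-13,"wz":9.9},{"dz":-12,"wz":9.9},{"dz":-12,"wz":10},{"dx":-41,"dy":22.5},{"dx":-41,"dy":22.5},{"dx":-41,"dy":22.5},{"dx":-41,"dy":22.5},{"dx":-41,"dy":22.5},{"dx":-41,"dy":22.5},{"dx":-41,"dy":22.5},{"dx":-41,"dy":22.5},{"dx":-41,"dy":22.5},{"dx":-41,"dy":22.5},{"dx":-41,"dy":22.5},{"dx":-41,"dy":22.5},{"dx":-43,"dy":22},{}]' -0.4 30; python3 -c "
from h import *
go(607,46.5,46,4)"
```

```text
t 0.1 p [278.4 559.3 404. ] yaw 63.5 tilt [-0.03 -0.07] F [-0.7 -0.5  0.1] w 92.1 gf 0.0 
 wz 59.5 dx -534.3 dy 292.1 dz 199.0validation failed for argument at $[0]...
```

```bash
python3 -m handwheel '[{"dx":0,"dy":0,"dz":-13,"wx":0,"wy":0,"wz":9.9},{"dx":0,"dy":0,"dz":-13,"wx":0,"wy":0,"wz":9.9},{"dx":0,"dy":0,"dz":-13,"wx":0,"wy":0,"wz":9.9},{"dx":0,"dy":0,"dz":-13,"wx":0,"wy":0,"wz":9.9},{"dx":0,"dy":0,"dz":-12,"wx":0,"wy":0,"wz":9.9},{"dx":0,"dy":0,"dz":-12,"wx":0,"wy":0,"wz":10},{"dx":-45,"dy":24,"dz":0,"wx":0,"wy":0,"wz":0},{"dx":-45,"dy":24,"dz":0,"wx":0,"wy":0,"wz":0},{"dx":-45,"dy":24,"dz":0,"wx":0,"wy":0,"wz":0},{"dx":-45,"dy":24,"dz":0,"wx":0,"wy":0,"wz":0},{"dx":-45,"dy":24,"dz":0,"wx":0,"wy":0,"wz":0},{"dx":-45,"dy":24,"dz":0,"wx":0,"wy":0,"wz":0},{"dx":-45,"dy":24,"dz":0,"wx":0,"wy":0,"wz":0},{"dx":-45,"dy":24,"dz":0,"wx":0,"wy":0,"wz":0},{"dx":-45,"dy":24,"dz":0,"wx":0,"wy":0,"wz":0},{"dx":-45,"dy":24,"dz":0,"wx":0,"wy":0,"wz":0},{"dx":-45,"dy":24,"dz":0,"wx":0,"wy":0,"wz":0},{"dx":-39,"dy":28,"dz":0,"wx":0,"wy":0,"wz":0},{"dx":0,"dy":0,"dz":0,"wx":0,"wy":0,"wz":0},{"dx":0,"dy":0,"dz":0,"wx":0,"wy":0,"wz":0}]' -0.4 30; python3 -c "
from h import *
go(607,46.5,46,4)"
```

```text
time_s: 2.6
ee_pos: [607.2, 47.9, 480.2]
ee_rot: [[-0.07, 0.998, -0.001], [0.998, 0.07, 0.0], [0.0, -0.001, -1.0]]
wrist_force: [0.3, 1.1, 0.3]
grip_width: 64.0
gripper_force: 0.0
t 2.6 p [607.2  47.9 480.2] yaw 4.0 tilt [-0.07  0.02] F [0.3 1.1 0.3] w 64.0 gf 0.0 
 wz 0.0 dx -1.4 dy -0.1 dz 275.2
```

```bash
python3 -m handwheel '[{"dx":-1,"dy":0,"dz":40,"wx":0,"wy":0,"wz":0},{"dx":0,"dy":0,"dz":40,"wx":0,"wy":0,"wz":0},{"dx":0,"dy":0,"dz":40,"wx":0,"wy":0,"wz":0},{"dx":0,"dy":0,"dz":40,"wx":0,"wy":0,"wz":0},{"dx":0,"dy":0,"dz":40,"wx":0,"wy":0,"wz":0},{"dx":0,"dy":0,"dz":30,"wx":0,"wy":0,"wz":0},{"dx":0,"dy":0,"dz":20,"wx":0,"wy":0,"wz":0},{"dx":0,"dy":0,"dz":15,"wx":0,"wy":0,"wz":0},{"dx":0,"dy":0,"dz":10,"wx":0,"wy":0,"wz":0},{"dx":0,"dy":0,"dz":0,"wx":0,"wy":0,"wz":0},{"dx":0,"dy":0,"dz":0,"wx":0,"wy":0,"wz":0}]' && python3 -m handwheel '[{"dx":0,"dy":0,"dz":0,"wx":0,"wy":0,"wz":0},{"dx":0,"dy":0,"dz":0,"wx":0,"wy":0,"wz":0},{"dx":0,"dy":0,"dz":0,"wx":0,"wy":0,"wz":0},{"dx":0,"dy":0,"dz":0,"wx":0,"wy":0,"wz":0},{"dx":0,"dy":0,"dz":0,"wx":0,"wy":0,"wz":0},{"dx":0,"dy":0,"dz":0,"wx":0,"wy":0,"wz":0}]' 1 30
```

```text
time_s: 3.98
ee_pos: [607.7, 46.4, 206.4]
ee_rot: [[-0.07, 0.998, 0.001], [0.998, 0.07, 0.0], [0.0, 0.001, -1.0]]
wrist_force: [0.8, 0.7, 0.1]
grip_width: 64.2
gripper_force: 0.0
time_s: 4.72
ee_pos: [607.6, 46.5, 205.9]
ee_rot: [[-0.07, 0.998, 0.001], [0.998, 0.07, 0.0], [0.0, 0.001, -1.0]]
wrist_force: [0.9, 0.1, 1.9]
grip_width: 35.9
gripper_force: 29.9
```

```bash
python3 -m handwheel '[{"dx":0,"dy":0,"dz":-15,"wx":0,"wy":0,"wz":0},{"dx":0,"dy":0,"dz":-35,"wx":0,"wy":0,"wz":0},{"dx":0,"dy":0,"dz":-40,"wx":0,"wy":0,"wz":0},{"dx":0,"dy":0,"dz":-40,"wx":0,"wy":0,"wz":0},{"dx":-20,"dy":-10,"dz":0,"wx":0,"wy":0,"wz":0},{"dx":-41,"dy":-22,"dz":0,"wx":0,"wy":0,"wz":0},{"dx":-41,"dy":-22,"dz":0,"wx":0,"wy":0,"wz":0},{"dx":-41,"dy":-22,"dz":0,"wx":0,"wy":0,"wz":0},{"dx":-41,"dy":-22,"dz":0,"wx":0,"wy":0,"wz":0},{"dx":-41,"dy":-22,"dz":0,"wx":0,"wy":0,"wz":0},{"dx":-41,"dy":-22,"dz":0,"wx":0,"wy":0,"wz":0},{"dx":-41,"dy":-22,"dz":0,"wx":0,"wy":0,"wz":0},{"dx":-41,"dy":-22,"dz":0,"wx":0,"wy":0,"wz":0},{"dx":-41,"dy":-22,"dz":0,"wx":0,"wy":0,"wz":0},{"dx":0,"dy":0,"dz":0,"wx":0,"wy":0,"wz":0},{"dx":0,"dy":0,"dz":0,"wx":0,"wy":0,"wz":0}]' ; python3 -c "
from h import *
go(428,-355,31.5,4)"
```

```text
time_s: 6.72
ee_pos: [426.4, -356.0, 335.0]
ee_rot: [[-0.069, 0.998, -0.002], [0.998, 0.069, 0.002], [0.002, -0.001, -1.0]]
wrist_force: [-0.0, -0.6, -4.2]
grip_width: 35.8
gripper_force: 29.9
t 6.72 p [ 426.4 -356.   335. ] yaw 4.0 tilt [-0.09  0.09] F [-0.  -0.6 -4.2] w 35.8 gf 29.9 
 wz -0.0 dx 0.6 dy 1.9 dz 144.5
```

```bash
python3 -m handwheel '[{"dx":0,"dy":0,"dz":20,"wx":0,"wy":0,"wz":0},{"dx":0,"dy":0,"dz":35,"wx":0,"wy":0,"wz":0},{"dx":0,"dy":0,"dz":35,"wx":0,"wy":0,"wz":0},{"dx":0,"dy":0,"dz":25,"wx":0,"wy":0,"wz":0},{"dx":0,"dy":0,"dz":15,"wx":0,"wy":0,"wz":0},{"dx":0,"dy":0,"dz":8,"wx":0,"wy":0,"wz":0},{"dx":0,"dy":0,"dz":4,"wx":0,"wy":0,"wz":0},{"dx":0,"dy":0,"dz":2,"wx":0,"wy":0,"wz":0},{"dx":0,"dy":0,"dz":0,"wx":0,"wy":0,"wz":0},{"dx":0,"dy":0,"dz":0,"wx":0,"wy":0,"wz":0}]'
```

```text
time_s: 7.98
ee_pos: [427.4, -356.4, 192.1]
ee_rot: [[-0.07, 0.998, 0.001], [0.998, 0.07, -0.0], [-0.0, 0.001, -1.0]]
wrist_force: [0.3, 0.1, -3.6]
grip_width: 35.8
gripper_force: 29.9
```

```bash
python3 -m handwheel '[{"dx":0,"dy":0,"dz":1,"wx":0,"wy":0,"wz":0},{"dx":0,"dy":0,"dz":1,"wx":0,"wy":0,"wz":0},{"dx":0,"dy":0,"dz":0.7,"wx":0,"wy":0,"wz":0},{"dx":0,"dy":0,"dz":0,"wx":0,"wy":0,"wz":0}]'; python3 -m handwheel '[{"dx":0,"dy":0,"dz":0,"wx":0,"wy":0,"wz":0},{"dx":0,"dy":0,"dz":0,"wx":0,"wy":0,"wz":0},{"dx":0,"dy":0,"dz":0,"wx":0,"wy":0,"wz":0},{"dx":0,"dy":0,"dz":-20,"wx":0,"wy":0,"wz":0},{"dx":0,"dy":0,"dz":-40,"wx":0,"wy":0,"wz":0},{"dx":0,"dy":0,"dz":-40,"wx":0,"wy":0,"wz":0},{"dx":0,"dy":0,"dz":0,"wx":0,"wy":0,"wz":0}]' -0.4; python3 -c "
from h import *
go(591,-364.5,33,-21.8)"
```

```text
time_s: 8.48
ee_pos: [427.3, -356.4, 189.9]
ee_rot: [[-0.07, 0.998, 0.001], [0.998, 0.07, 0.0], [0.0, 0.001, -1.0]]
wrist_force: [-2.1, 2.1, 9.4]
grip_width: 35.8
gripper_force: 29.9
time_s: 9.35
ee_pos: [428.0, -357.1, 291.8]
ee_rot: [[-0.07, 0.998, 0.005], [0.998, 0.07, -0.003], [-0.003, 0.004, -1.0]]
wrist_force: [0.6, -0.4, 0.1]
grip_width: 64.2
gripper_force: 0.0
t 9.35 p [ 428.  -357.1  291.8] yaw 4.0 tilt [ 0.26 -0.16] F [ 0.6 -0.4  0.1] w 64.2 gf 0.0 
 wz 25.8 dx 53.8 dy 153.2 dz 99.8
```

```bash
python3 -m handwheel '[{"dx":0,"dy":0,"dz":0,"wx":0,"wy":0,"wz":8.6},{"dx":0,"dy":0,"dz":0,"wx":0,"wy":0,"wz":8.6},{"dx":0,"dy":0,"dz":0,"wx":0,"wy":0,"wz":8.6},{"dx":11,"dy":31,"dz":0,"wx":0,"wy":0,"wz":0},{"dx":11,"dy":31,"dz":0,"wx":0,"wy":0,"wz":0},{"dx":11,"dy":31,"dz":0,"wx":0,"wy":0,"wz":0},{"dx":11,"dy":31,"dz":0,"wx":0,"wy":0,"wz":0},{"dx":10,"dy":30,"dz":0,"wx":0,"wy":0,"wz":0},{"dx":0,"dy":0,"dz":35,"wx":0,"wy":0,"wz":0},{"dx":0,"dy":0,"dz":0,"wx":0,"wy":0,"wz":0},{"dx":0,"dy":0,"dz":0,"wx":0,"wy":0,"wz":0}]'
python3 - <<'E'
from h import *
go(591.5,-365.5,33,-21.8)
q,d=ctrl.camera("side");t,d2=ctrl.camera("top")
a=cv2.resize(q[200:310,400:520],None,fx=3.3,fy=3.3,interpolation=2);b=cv2.resize(t[130:240,380:500],None,fx=3.3,fy=3.3,interpolation=2)
cv2.imwrite("pics/g.png",np.hstack([a,b])[:,:,::-1])
E
```

```text
time_s: 10.72
ee_pos: [589.9, -363.6, 254.3]
ee_rot: [[0.372, 0.928, -0.001], [0.928, -0.372, -0.0], [-0.0, -0.001, -1.0]]
wrist_force: [-0.1, -0.7, -0.1]
grip_width: 64.0
gripper_force: 0.0
t 10.72 p [ 589.9 -363.6  254.3] yaw -21.8 tilt [-0.04 -0.  ] F [-0.1 -0.7 -0.1] w 64.0 gf 0.0 
 wz -0.0 dx -1.1 dy 2.2 dz 62.3
```

View pics/g.png

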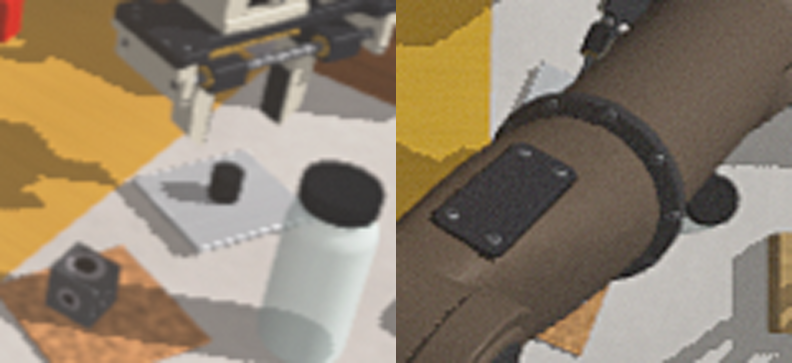

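The block stands flat on the cork mat, at (85,285) in the left crop. The fingers straddle the knob at (227,183), with the jar well clear at (330,250). I'll descend and grip.

```bash
python3 -m handwheel '[{"dx":-1,"dy":2,"dz":15,"wx":0,"wy":0,"wz":0},{"dx":0,"dy":0,"dz":18,"wx":0,"wy":0,"wz":0},{"dx":0,"dy":0,"dz":15,"wx":0,"wy":0,"wz":0},{"dx":0,"dy":0,"dz":9,"wx":0,"wy":0,"wz":0},{"dx":0,"dy":0,"dz":4.5,"wx":0,"wy":0,"wz":0},{"dx":0,"dy":0,"dz":0,"wx":0,"wy":0,"wz":0},{"dx":0,"dy":0,"dz":0,"wx":0,"wy":0,"wz":0}]'; python3 -m handwheel '[{"dx":0,"dy":0,"dz":0,"wx":0,"wy":0,"wz":0},{"dx":0,"dy":0,"dz":0,"wx":0,"wy":0,"wz":0},{"dx":0,"dy":0,"dz":0,"wx":0,"wy":0,"wz":0},{"dx":0,"dy":0,"dz":0,"wx":0,"wy":0,"wz":0},{"dx":0,"dy":0,"dz":0,"wx":0,"wy":0,"wz":0},{"dx":0,"dy":0,"dz":0,"wx":0,"wy":0,"wz":0},{"dx":0,"dy":0,"dz":0,"wx":0,"wy":0,"wz":0}]' 1 45
```

```text
time_s: 11.7
ee_pos: [592.0, -365.0, 193.0]
ee_rot: [[0.371, 0.929, 0.001], [0.929, -0.371, -0.0], [-0.0, 0.001, -1.0]]
wrist_force: [-0.0, 0.1, -0.6]
grip_width: 64.3
gripper_force: 0.0
time_s: 12.58
ee_pos: [592.0, -364.9, 192.6]
ee_rot: [[0.371, 0.929, 0.0], [0.929, -0.371, -0.0], [-0.0, 0.0, -1.0]]
wrist_force: [1.1, -0.4, -0.6]
grip_width: 23.0
gripper_force: 45.0
```

```bash
python3 -m handwheel '[{"dx":0,"dy":0,"dz":-15,"wx":0,"wy":0,"wz":0},{"dx":0,"dy":0,"dz":-30,"wx":0,"wy":0,"wz":0},{"dx":0,"dy":0,"dz":-40,"wx":0,"wy":0,"wz":0},{"dx":0,"dy":0,"dz":-40,"wx":0,"wy":0,"wz":0},{"dx":0,"dy":0,"dz":-25,"wx":0,"wy":0,"wz":-4},{"dx":0,"dy":0,"dz":0,"wx":0,"wy":0,"wz":-8},{"dx":0,"dy":0,"dz":0,"wx":0,"wy":0,"wz":-8},{"dx":0,"dy":0,"dz":0,"wx":0,"wy":0,"wz":-6.2},{"dx":0,"dy":0,"dz":0,"wx":0,"wy":0,"wz":-3},{"dx":0,"dy":0,"dz":0,"wx":0,"wy":0,"wz":0}]'; python3 -c "
from h import *
go(625.4,-33,160,7.4)"
```

```text
time_s: 13.82
ee_pos: [591.4, -365.0, 343.2]
ee_rot: [[-0.129, 0.992, -0.0], [0.992, 0.129, 0.0], [0.0, -0.0, -1.0]]
wrist_force: [-0.2, -0.3, -2.2]
grip_width: 23.0
gripper_force: 45.0
t 13.82 p [ 591.4 -365.   343.2] yaw 7.4 tilt [-0.  0.] F [-0.2 -0.3 -2.2] w 23.0 gf 45.0 
 wz -0.0 dx 324.9 dy 76.5 dz 24.2
```

```bash
python3 -m handwheel '[{"dx":20,"dy":5,"dz":0,"wx":0,"wy":0,"wz":0},{"dx":40,"dy":10,"dz":0,"wx":0,"wy":0,"wz":0},{"dx":40,"dy":10,"dz":0,"wx":0,"wy":0,"wz":0},{"dx":40,"dy":10,"dz":0,"wx":0,"wy":0,"wz":0},{"dx":40,"dy":10,"dz":0,"wx":0,"wy":0,"wz":0},{"dx":40,"dy":10,"dz":0,"wx":0,"wy":0,"wz":0},{"dx":40,"dy":10,"dz":0,"wx":0,"wy":0,"wz":0},{"dx":40,"dy":8,"dz":0,"wx":0,"wy":0,"wz":0},{"dx":25,"dy":3.5,"dz":0,"wx":0,"wy":0,"wz":0},{"dx":0,"dy":0,"dz":12,"wx":0,"wy":0,"wz":0},{"dx":0,"dy":0,"dz":12,"wx":0,"wy":0,"wz":0},{"dx":0,"dy":0,"dz":0,"wx":0,"wy":0,"wz":0},{"dx":0,"dy":0,"dz":0,"wx":0,"wy":0,"wz":0}]'
python3 - <<'E'
from h import *
go(625.4,-33,97,7.4)
for n in("side","top"):
  p,d=ctrl.camera(n);np.savez(n+"1.npz",p=p,d=d)
q=np.load("side1.npz")["p"];t=np.load("top1.npz")["p"]
a=cv2.resize(q[110:230,310:430],None,fx=3.3,fy=3.3,interpolation=2);b=cv2.resize(t[90:210,265:385],None,fx=3.3,fy=3.3,interpolation=2)
cv2.imwrite("pics/hov.png",np.hstack([a,b])[:,:,::-1])
E
```

```text
time_s: 15.45
ee_pos: [625.6, -33.7, 318.6]
ee_rot: [[-0.128, 0.992, -0.0], [0.992, 0.128, -0.0], [-0.0, -0.0, -1.0]]
wrist_force: [1.4, 0.4, -2.2]
grip_width: 23.3
gripper_force: 45.0
t 15.45 p [625.6 -33.7 318.6] yaw 7.3 tilt [-0.01 -0.02] F [ 1.4  0.4 -2.2] w 23.3 gf 45.0 
 wz -0.1 dx 0.7 dy -0.1 dz 62.6
```

View pics/hov.png

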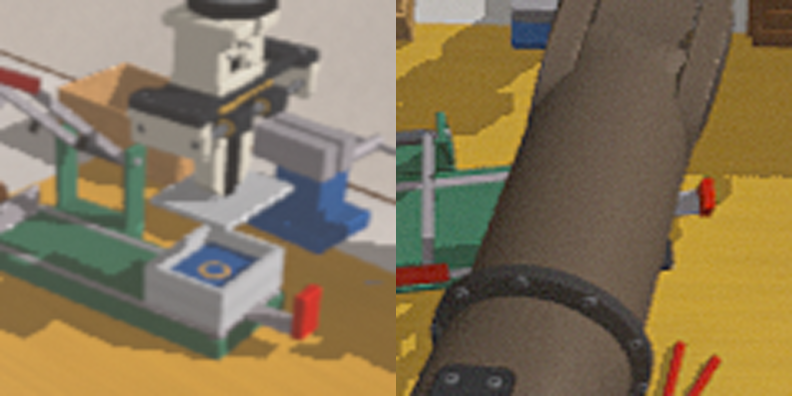

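The side crop shows the cover hanging level over the box. Plate corners are near (152,203), (218,222) and (293,187); rim corners are near (147,257), (215,292) and (280,243). I'll compare the two numerically in the same camera.

Run:
```python
from h import *
def edge(n,m,z,name):
    c=max(cv2.findContours(m.astype(np.uint8),0,cv2.CHAIN_APPROX_NONE)[0],key=cv2.contourArea)
    h=cv2.convexHull(c)[:,0]; 
    w=ray(n,h,z)[:,:2]
    th=np.radians(7.4);X=w@[np.cos(th),np.sin(th)];Y=w@[-np.sin(th),np.cos(th)]
    q=ray(n,c[:,0],z)[:,:2]
    print(name,"x' %.1f %.1f y' %.1f %.1f"%(X.min(),X.max(),Y.min(),Y.max()),"mid",((X.min()+X.max())/2).round(1),((Y.min()+Y.max())/2).round(1),rect(n,m,z)[0])
for k in("0","1"):
    D=np.load(f"side{k}.npz");W=world("side",D["d"]);z=W[...,2]
    m=roi((z>62)&(z<76),350,402,160,215); edge("side",m,69,"rim"+k)
D=np.load("top0.npz");z=world("top",D["d"])[...,2];edge("top",roi((z>60)&(z<80),312,350,130,175),69,"rimtop")
D=np.load("side1.npz");z=world("side",D["d"])[...,2]
hv=cv2.cvtColor(D["p"],cv2.COLOR_RGB2HSV)
for zl,zh in((126,142),(130,145),(122,142)):
    m=roi((z>zl)&(z<zh)&(hv[...,1]<60),352,402,155,182); edge("side",m,137.6,"plate")
img=D["p"].copy(); img[m]=(255,0,255); img[roi((z>62)&(z<76),350,402,160,215)]=(0,255,255)
cv2.imwrite("pics/m.png",cv2.resize(img[140:210,340:420],None,fx=7,fy=7,interpolation=0)[:,:,::-1])
th=np.radians(7.4);print("tool",625.6*np.cos(th)-33.7*np.sin(th),-625.6*np.sin(th)-33.7*np.cos(th))
```

```text
rim0 x' 555.9 671.8 y' -163.8 -72.2 mid 613.8 -118.0 [624.  -38.1 115.9  91.7   7.3]
rim1 x' 555.9 671.8 y' -163.2 -72.2 mid 613.8 -117.7 [623.9 -37.7 115.9  90.9   7.3]
rimtop x' 563.2 668.7 y' -155.2 -71.4 mid 616.0 -113.3 [625.4 -33.  105.4  83.9   7.4]
plate x' 556.4 668.1 y' -166.2 -76.6 mid 612.3 -121.4 [623.1 -41.2 110.3  88.3   5.3]
plate x' 556.4 668.1 y' -166.2 -76.6 mid 612.3 -121.4 [623.1 -41.2 110.3  88.3   5.3]
plate x' 556.4 668.1 y' -166.2 -76.6 mid 612.3 -121.4 [623.1 -41.2 110.3  88.3   5.3]
tool 616.0490675821976 -113.99384339123344
```

View pics/m.png

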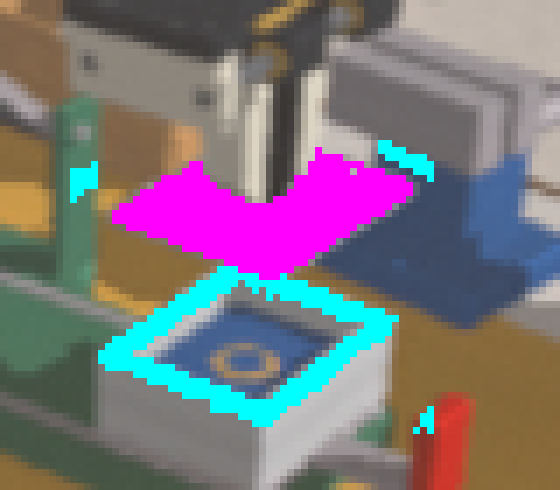

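```bash
python3 -m handwheel '[{"dx":1,"dy":0,"dz":12,"wx":0,"wy":0,"wz":0},{"dx":0,"dy":0,"dz":16,"wx":0,"wy":0,"wz":0},{"dx":0,"dy":0,"dz":14,"wx":0,"wy":0,"wz":0},{"dx":0,"dy":0,"dz":9,"wx":0,"wy":0,"wz":0},{"dx":0,"dy":0,"dz":3,"wx":0,"wy":0,"wz":0},{"dx":0,"dy":0,"dz":0,"wx":0,"wy":0,"wz":0},{"dx":0,"dy":0,"dz":0,"wx":0,"wy":0,"wz":0}]'
python3 - <<'E'
from h import *
go(625.4,-33,97,7.4)
p,d=ctrl.camera("side");np.savez("side2.npz",p=p,d=d)
cv2.imwrite("pics/near.png",cv2.resize(p[140:220,340:420],None,fx=7.4,fy=7.4,interpolation=2)[:,:,::-1])
E
```

```text
time_s: 16.42
ee_pos: [625.7, -31.8, 265.0]
ee_rot: [[-0.129, 0.992, 0.001], [0.992, 0.129, 0.0], [-0.0, 0.001, -1.0]]
wrist_force: [0.2, -0.9, -2.4]
grip_width: 23.1
gripper_force: 45.0
t 16.43 p [625.7 -31.8 265. ] yaw 7.4 tilt [0.05 0.  ] F [ 0.2 -0.9 -2.4] w 23.1 gf 45.0 
 wz 0.0 dx -1.2 dy -0.6 dz 9.0
```

View pics/near.png

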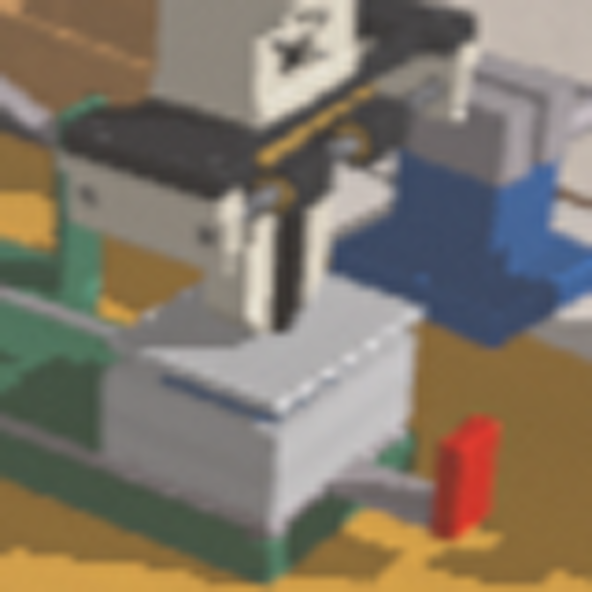

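Run:
```python
from h import *
D=np.load("side2.npz");g=cv2.cvtColor(D["p"],cv2.COLOR_RGB2GRAY)
print("cols 352..368 rows 184..202");print(g[184:203,352:369])
print("cols 386..401 rows 178..200");print(g[178:201,386:402])
print("near cols 368..386 rows 190..206");print(g[190:207,368:387])
```

```text
cols 352..368 rows 184..202
[[130 137 140 133 123 124 120 116 117 116 115 115 116 115 117 118 117]
 [109 114 124 126 118 116 117 117 115 115 113 115 115 116 115 116 116]
 [103  99 108 122 121 118 115 117 120 120 120 120 121 121 121 120 120]
 [102 101 104 112 119 119 126 145 160 163 166 168 166 166 165 165 166]
 [ 92 100 103 107 111 113 123 133 137 150 170 180 175 178 177 177 177]
 [ 79  86  99 113 116 117 120 121 121 125 134 146 161 173 176 177 178]
 [ 77  87 110 121 122 121 121 121 120 115 108 120 133 138 150 169 177]
 [ 76  93 116 125 125 123 121 121 119 108  87  87  93 102 118 133 145]
 [ 77  96 118 126 126 125 125 123 122 118 109 100  93  84  89 100 120]
 [ 77  95 119 126 126 126 125 125 125 124 122 120 116 108  94  85  88]
 [ 76  94 118 126 126 126 126 126 126 125 125 125 125 122 118 113 107]
 [ 76  93 116 122 125 125 125 125 126 126 125 124 125 125 125 122 122]
 [ 76  94 116 122 121 122 124 123 126 126 125 126 126 126 124 125 124]
 [ 77  95 118 123 123 122 121 122 123 125 126 125 126 126 125 126 125]
 [ 76  95 119 125 124 123 122 121 122 122 123 123 124 125 125 125 124]
 [ 77  
[... 2558 characters left out ...]
 141 153 171 186 191 192 193 194 192 191 188
  188]
 [124 123 125 125 124 124 124 125 132 163 190 193 192 193 191 189 188 188
  191]
 [123 124 124 125 124 124 124 123 125 159 191 194 192 191 188 188 188 191
  193]
 [122 122 122 122 123 123 124 123 131 165 193 192 191 188 188 188 190 193
  193]
 [121 121 121 122 122 123 122 123 132 166 191 190 189 188 190 192 193 192
  186]
 [123 122 121 121 121 121 121 121 131 164 188 189 188 190 191 193 192 182
  165]
 [124 125 123 122 121 120 121 121 130 162 187 189 191 192 194 191 180 164
  153]
 [123 123 124 124 123 122 120 122 134 167 189 192 192 193 191 168 132 124
  121]
 [119 122 122 125 123 124 125 124 138 171 192 193 193 188 175 142 102 105
  109]]
```

The plate's right corner sits about 0.65 px too far right and its near corner about 0.95 px too far left, which suggests a small yaw error. I'll compute the edge angles.

Run:
```python
from h import *
def ang(pts,z):
    pts=np.array(pts,float); w=ray("side",pts,z)[:,:2]; vx,vy,x,y=cv2.fitLine(w.astype(np.float32),2,0,.01,.01).ravel()
    return round(np.degrees(np.arctan2(vy,vx))%180,2),np.round(w.mean(0),1)
print("plate left edge",ang([(363.3,189),(366,190),(368.3,191),(371,192),(373.2,193),(375.9,194)],83))
print("rim left edge",ang([(362.5,192),(365.3,193),(368.2,194),(370.2,195),(373.5,196)],69))
print("plate right edge",ang([(378,194),(381,192),(384,190),(387,188),(390,186),(392.5,184),(395,182)],83))
# same edge of the rim, open box, from side0
g=cv2.cvtColor(np.load("side0.npz")["p"],cv2.COLOR_RGB2GRAY)
print(g[183:202,376:398]);print(g[186:202,352:378])
# cover on the bench, from side0: bright/dark edges
```

```text
plate left edge (np.float32(95.28), array([577.9, -55.2]))
rim left edge (np.float32(98.02), array([581.8, -46. ]))
plate right edge (np.float32(6.2), array([629.9, -77.1]))
[[114 120 122 122 123 122 122 120 122 127 132 137 151 161 155 137 123 118
  107 102 101  94]
 [ 87  95 106 113 120 122 122 121 119 120 119 121 127 133 136 145 156 156
  140 123 115 106]
 [ 82  77  80  89 100 110 114 120 122 122 121 121 119 119 121 127 144 162
  171 159 128 108]
 [ 90  87  88  84  78  82  86 100 114 119 120 121 121 121 126 142 161 175
  184 171 132 106]
 [ 92  90  92  90  88  80  74  78  82  89  99 111 119 132 153 169 176 185
  188 167 123 104]
 [ 93  93  91  92  93  91  88  81  73  71  75  88 115 148 173 183 187 191
  190 166 121 104]
 [113 101  96  92  92  92  93  90  86  79  88 128 161 173 185 189 190 191
  190 164 120 104]
 [104 117 123 104  93  91  91  86  77  99 137 167 178 184 189 192 190 190
  186 159 113 104]
 [ 94 113 140 134  96  84  75  80 101 139 170 183 187 189 191 189 190 187
  183 155 109 104]
 [100 115 144 140  96  82  88 128 160 172 184 188 189 190 189 188 185 186
  177 147 108 1
[... 1886 characters left out ...]
39 151 158
  151 135 121 108  96  92  91  84]
 [ 74  90 111 119 119 118 120 120 121 121 123 120 122 120 120 122 129 133
  137 145 156 152 131 103  86  99]
 [ 73  92 113 120 118 119 118 118 118 120 122 121 122 121 121 120 120 121
  122 127 137 145 148 152 147 150]
 [ 74  92 116 122 120 120 118 118 118 118 118 119 119 121 122 121 121 121
  119 119 120 125 129 136 148 166]
 [ 75  92 115 122 123 122 119 120 119 118 117 117 118 119 120 120 121 120
  121 120 121 119 119 120 127 157]
 [ 79  91 113 120 120 122 122 120 121 118 118 118 117 118 117 118 119 120
  120 121 120 120 119 119 121 154]
 [ 95 102 114 118 121 119 121 121 121 122 121 120 118 118 118 116 118 118
  119 119 120 120 120 120 127 160]]
```

```bash
python3 -m handwheel '[{"dx":1.2,"dy":-0.3,"dz":0,"wx":0,"wy":0,"wz":-2},{"dx":0,"dy":0,"dz":1.5,"wx":0,"wy":0,"wz":0},{"dx":0,"dy":0,"dz":1.5,"wx":0,"wy":0,"wz":0},{"dx":0,"dy":0,"dz":1.5,"wx":0,"wy":0,"wz":0},{"dx":0,"dy":0,"dz":1,"wx":0,"wy":0,"wz":0},{"dx":0,"dy":0,"dz":0,"wx":0,"wy":0,"wz":0}]'; python3 -m handwheel '[{"dx":0,"dy":0,"dz":1,"wx":0,"wy":0,"wz":0},{"dx":0,"dy":0,"dz":0,"wx":0,"wy":0,"wz":0}]'
```

```text
time_s: 17.23
ee_pos: [625.0, -30.6, 258.9]
ee_rot: [[-0.164, 0.986, -0.0], [0.986, 0.164, -0.0], [0.0, -0.0, -1.0]]
wrist_force: [-0.6, 0.6, -2.8]
grip_width: 23.0
gripper_force: 45.0
time_s: 17.48
ee_pos: [625.1, -30.6, 258.0]
ee_rot: [[-0.164, 0.986, -0.0], [0.986, 0.164, 0.0], [0.0, -0.0, -1.0]]
wrist_force: [-0.7, 0.0, -2.7]
grip_width: 22.9
gripper_force: 45.0
```

```bash
python3 -m handwheel '[{"dx":0,"dy":0,"dz":0.8,"wx":0,"wy":0,"wz":0},{"dx":0,"dy":0,"dz":0.8,"wx":0,"wy":0,"wz":0},{"dx":0,"dy":0,"dz":0,"wx":0,"wy":0,"wz":0}]';python3 -m handwheel '[{"dx":0,"dy":0,"dz":0.8,"wx":0,"wy":0,"wz":0},{"dx":0,"dy":0,"dz":0,"wx":0,"wy":0,"wz":0}]'
```

```text
time_s: 17.85
ee_pos: [625.1, -30.6, 256.5]
ee_rot: [[-0.164, 0.986, 0.0], [0.986, 0.164, 0.0], [0.0, 0.0, -1.0]]
wrist_force: [-0.2, -0.5, -1.1]
grip_width: 23.1
gripper_force: 45.0
time_s: 18.1
ee_pos: [625.1, -30.7, 256.4]
ee_rot: [[-0.164, 0.986, 0.0], [0.986, 0.164, 0.0], [0.0, 0.0, -1.0]]
wrist_force: [-4.0, 0.4, 7.0]
grip_width: 23.1
gripper_force: 45.0
```

```bash
python3 -m handwheel '[{"dx":0,"dy":0,"dz":-0.6,"wx":0,"wy":0,"wz":0},{"dx":0,"dy":0,"dz":0,"wx":0,"wy":0,"wz":0},{"dx":0,"dy":0,"dz":0,"wx":0,"wy":0,"wz":0},{"dx":0,"dy":0,"dz":0,"wx":0,"wy":0,"wz":0},{"dx":0,"dy":0,"dz":-10,"wx":0,"wy":0,"wz":0},{"dx":0,"dy":0,"dz":-30,"wx":0,"wy":0,"wz":0},{"dx":0,"dy":0,"dz":-30,"wx":0,"wy":0,"wz":2},{"dx":-30,"dy":0,"dz":0,"wx":0,"wy":0,"wz":0},{"dx":-40,"dy":0,"dz":0,"wx":0,"wy":0,"wz":0},{"dx":-40,"dy":0,"dz":0,"wx":0,"wy":0,"wz":0},{"dx":-20,"dy":0,"dz":0,"wx":0,"wy":0,"wz":0},{"dx":0,"dy":0,"dz":0,"wx":0,"wy":0,"wz":0},{"dx":0,"dy":0,"dz":0,"wx":0,"wy":0,"wz":0}]' -0.4
python3 - <<'E'
from h import *
go(641.4,-162.4,55,7.4)
p,d=ctrl.camera("side");t,_=ctrl.camera("top");np.savez("side3.npz",p=p,d=d)
a=cv2.resize(p[110:230,310:430],None,fx=3.3,fy=3.3,interpolation=2);b=cv2.resize(t[90:210,265:385],None,fx=3.3,fy=3.3,interpolation=2)
cv2.imwrite("pics/seat.png",np.hstack([a,b])[:,:,::-1])
E
```

```text
time_s: 19.73
ee_pos: [642.1, -157.4, 326.1]
ee_rot: [[-0.131, 0.991, -0.0], [0.991, 0.131, 0.002], [0.002, -0.0, -1.0]]
wrist_force: [0.5, 0.7, -0.1]
grip_width: 64.1
gripper_force: 0.0
t 19.73 p [ 642.1 -157.4  326.1] yaw 7.5 tilt [-0.02  0.09] F [ 0.5  0.7 -0.1] w 64.1 gf 0.0 
 wz 0.1 dx -5.1 dy -1.4 dz 112.1
```

View pics/seat.png

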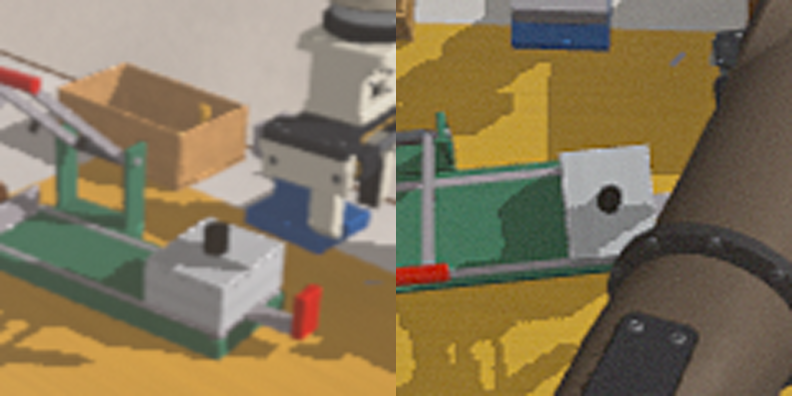

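The cover sits flush on the box, with the knob at (217,238) on the left and (608,199) on the right. Next is the push from behind the post.

```bash
python3 -m handwheel '[{"dx":-8,"dy":-1.4,"dz":10,"wx":0,"wy":0,"wz":0},{"dx":0,"dy":0,"dz":30,"wx":0,"wy":0,"wz":0},{"dx":0,"dy":0,"dz":30,"wx":0,"wy":0,"wz":0},{"dx":0,"dy":0,"dz":25,"wx":0,"wy":0,"wz":0},{"dx":0,"dy":0,"dz":13,"wx":0,"wy":0,"wz":0},{"dx":0,"dy":0,"dz":4,"wx":0,"wy":0,"wz":0},{"dx":0,"dy":0,"dz":0,"wx":0,"wy":0,"wz":0},{"dx":6,"dy":0,"dz":0,"wx":0,"wy":0,"wz":0},{"dx":6,"dy":0,"dz":0,"wx":0,"wy":0,"wz":0},{"dx":6,"dy":0,"dz":0,"wx":0,"wy":0,"wz":0},{"dx":4,"dy":0,"dz":0,"wx":0,"wy":0,"wz":0}]' 1 20
python3 - <<'E'
from h import *
go(641.4,-162.4,55,7.4)
# stop plate / station from top0: clamp column tops z=110
T=np.load("top0.npz");z=world("top",T["d"])[...,2];hsv=cv2.cvtColor(T["p"],cv2.COLOR_RGB2HSV)
gr=(hsv[...,0]>45)&(hsv[...,0]<90)&(hsv[...,1]>70)
th=np.radians(7.4)
m=roi(gr,230,357,115,192)&(z<28)&(z>10); u=np.argwhere(m)[:,::-1]; w=ray("top",u,20)
X=w[:,0]*np.cos(th)+w[:,1]*np.sin(th);Y=-w[:,0]*np.sin(th)+w[:,1]*np.cos(th)
print("bed x'",np.percentile(X,[0,1,99,100]).round(1),"y'",np.percentile(Y,[0,1,99,100]).round(1))
E
```

```text
time_s: 21.2
ee_pos: [638.7, -145.0, 214.4]
ee_rot: [[-0.13, 0.992, 0.0], [0.992, 0.13, 0.0], [0.0, 0.0, -1.0]]
wrist_force: [0.8, 0.6, 0.1]
grip_width: 0.6
gripper_force: 0.0
t 21.2 p [ 638.7 -145.   214.4] yaw 7.5 tilt [0.01 0.02] F [0.8 0.6 0.1] w 0.6 gf 0.0 
 wz 0.1 dx -17.7 dy 0.4 dz 0.4
bed x' [557.  558.  700.1 705.4] y' [-155.  -107.3  129.4  138.4]
```

```bash
python3 -m handwheel '[{"dx":3,"dy":0,"dz":0,"wx":0,"wy":0,"wz":0},{"dx":4,"dy":0,"dz":0,"wx":0,"wy":0,"wz":0},{"dx":6,"dy":0,"dz":0,"wx":0,"wy":0,"wz":0},{"dx":8,"dy":0,"dz":0,"wx":0,"wy":0,"wz":0},{"dx":8,"dy":0,"dz":0,"wx":0,"wy":0,"wz":0},{"dx":8,"dy":0,"dz":0,"wx":0,"wy":0,"wz":0},{"dx":8,"dy":0,"dz":0,"wx":0,"wy":0,"wz":0},{"dx":8,"dy":0,"dz":0,"wx":0,"wy":0,"wz":0},{"dx":8,"dy":0,"dz":0,"wx":0,"wy":0,"wz":0},{"dx":8,"dy":0,"dz":0,"wx":0,"wy":0,"wz":0},{"dx":8,"dy":0,"dz":0,"wx":0,"wy":0,"wz":0},{"dx":8,"dy":0,"dz":0,"wx":0,"wy":0,"wz":0},{"dx":8,"dy":0,"dz":0,"wx":0,"wy":0,"wz":0},{"dx":8,"dy":0,"dz":0,"wx":0,"wy":0,"wz":0},{"dx":8,"dy":0,"dz":0,"wx":0,"wy":0,"wz":0},{"dx":8,"dy":0,"dz":0,"wx":0,"wy":0,"wz":0},{"dx":8,"dy":0,"dz":0,"wx":0,"wy":0,"wz":0},{"dx":8,"dy":0,"dz":0,"wx":0,"wy":0,"wz":0},{"dx":8,"dy":0,"dz":0,"wx":0,"wy":0,"wz":0}]'
python3 - <<'E'
from h import *
go(641.4,-162.4,55,7.4)
p,d=ctrl.camera("top");np.savez("top4.npz",p=p,d=d)
s,d=ctrl.camera("side");np.savez("side4.npz",p=s,d=d)
z=world("top",np.load("top0.npz")["d"])[...,2]
hsv=cv2.cvtColor(np.load("top0.npz")["p"],cv2.COLOR_RGB2HSV)
red=((hsv[...,0]<8)|(hsv[...,0]>172))&(hsv[...,1]>130)&(hsv[...,2]>90)
r=rect("top",roi(red,240,290,165,185),240)[0];th=np.radians(7.4);print("handle",r,"station y'",r[1]*np.cos(th)-r[0]*np.sin(th), "x'",r[0]*np.cos(th)+r[1]*np.sin(th))
E
```

```text
time_s: 23.58
ee_pos: [620.3, -5.4, 214.2]
ee_rot: [[-0.129, 0.992, -0.0], [0.992, 0.129, 0.0], [0.0, -0.0, -1.0]]
wrist_force: [0.8, -3.0, 2.3]
grip_width: 0.4
gripper_force: 1.4
t 23.57 p [620.3  -5.4 214.2] yaw 7.4 tilt [-0.01  0.  ] F [ 0.8 -3.   2.3] w 0.4 gf 1.4 
 wz 0.0 dx -158.4 dy 0.8 dz 0.2
handle [522.9 148.9  92.9  14.4 -82.5] station y' 80.31261862843459 x' 537.7225151405171
```

```bash
python3 -m handwheel '[{"dx":8,"dy":0,"dz":0,"wx":0,"wy":0,"wz":0},{"dx":8,"dy":0,"dz":0,"wx":0,"wy":0,"wz":0},{"dx":8,"dy":0,"dz":0,"wx":0,"wy":0,"wz":0},{"dx":7,"dy":0,"dz":0,"wx":0,"wy":0,"wz":0},{"dx":6,"dy":0,"dz":0,"wx":0,"wy":0,"wz":0},{"dx":5,"dy":0,"dz":0,"wx":0,"wy":0,"wz":0},{"dx":0,"dy":0,"dz":0,"wx":0,"wy":0,"wz":0}]'; python3 -m handwheel '[{"dx":2,"dy":0,"dz":0,"wx":0,"wy":0,"wz":0},{"dx":2,"dy":0,"dz":0,"wx":0,"wy":0,"wz":0},{"dx":1,"dy":0,"dz":0,"wx":0,"wy":0,"wz":0}]'
```

```text
time_s: 24.55
ee_pos: [615.0, 36.6, 214.3]
ee_rot: [[-0.13, 0.991, 0.0], [0.991, 0.13, 0.001], [0.001, 0.0, -1.0]]
wrist_force: [-0.5, -0.3, 0.1]
grip_width: 0.4
gripper_force: 0.0
time_s: 24.92
ee_pos: [614.6, 40.5, 214.4]
ee_rot: [[-0.129, 0.992, 0.001], [0.992, 0.129, -0.0], [-0.0, 0.001, -1.0]]
wrist_force: [-0.0, -2.8, 0.1]
grip_width: 0.6
gripper_force: 1.3
```

```bash
for i in 1 2; do python3 -m handwheel '[{"dx":1.5,"dy":0,"dz":0,"wx":0,"wy":0,"wz":0},{"dx":1,"dy":0,"dz":0,"wx":0,"wy":0,"wz":0},{"dx":0,"dy":0,"dz":0,"wx":0,"wy":0,"wz":0}]' | grep -E "pos|wrist"; done
```

```text
ee_pos: [614.2, 43.3, 214.4]
wrist_force: [2.0, -1.6, 0.7]
ee_pos: [613.7, 45.8, 214.2]
wrist_force: [1.1, -1.2, 1.2]
```

```bash
python3 -m handwheel '[{"dx":1,"dy":0,"dz":0,"wx":0,"wy":0,"wz":0},{"dx":0.7,"dy":0,"dz":0,"wx":0,"wy":0,"wz":0}]' | grep -E "pos|wrist";python3 -m handwheel '[{"dx":1,"dy":0,"dz":0,"wx":0,"wy":0,"wz":0},{"dx":0.7,"dy":0,"dz":0,"wx":0,"wy":0,"wz":0}]' | grep -E "pos|wrist";python3 -m handwheel '[{"dx":1,"dy":0,"dz":0,"wx":0,"wy":0,"wz":0},{"dx":0.5,"dy":0,"dz":0,"wx":0,"wy":0,"wz":0}]' | grep -E "pos|wrist"
```

```text
ee_pos: [613.5, 47.3, 214.2]
wrist_force: [0.6, -1.6, 1.4]
ee_pos: [613.3, 48.6, 214.2]
wrist_force: [2.1, -5.3, 0.2]
ee_pos: [613.2, 48.8, 214.3]
wrist_force: [2.3, -9.2, -0.5]
```

```bash
python3 -m handwheel '[{"dx":1.5,"dy":0,"dz":0,"wx":0,"wy":0,"wz":0},{"dx":0,"dy":0,"dz":0,"wx":0,"wy":0,"wz":0}]' | grep -E "pos|wrist";python3 -m handwheel '[{"dx":-4,"dy":0,"dz":0,"wx":0,"wy":0,"wz":0},{"dx":-15,"dy":0,"dz":0,"wx":0,"wy":0,"wz":0},{"dx":-25,"dy":0,"dz":0,"wx":0,"wy":0,"wz":0},{"dx":-35,"dy":0,"dz":-10,"wx":0,"wy":0,"wz":0},{"dx":-35,"dy":0,"dz":-20,"wx":0,"wy":0,"wz":0},{"dx":-35,"dy":0,"dz":-40,"wx":0,"wy":0,"wz":0},{"dx":0,"dy":0,"dz":-40,"wx":0,"wy":0,"wz":0},{"dx":0,"dy":0,"dz":-40,"wx":0,"wy":0,"wz":0},{"dx":0,"dy":0,"dz":-40,"wx":0,"wy":0,"wz":0},{"dx":0,"dy":0,"dz":0,"wx":0,"wy":0,"wz":0}]'
python3 - <<'E'
from h import *
p,d=ctrl.camera("top");z=world("top",d)[...,2];np.savez("top5.npz",p=p,d=d)
hsv=cv2.cvtColor(p,cv2.COLOR_RGB2HSV)
red=((hsv[...,0]<8)|(hsv[...,0]>172))&(hsv[...,1]>130)&(hsv[...,2]>90)
th=np.radians(7.4)
def pf(r): return np.round([r[0]*np.cos(th)+r[1]*np.sin(th),r[1]*np.cos(th)-r[0]*np.sin(th)],1)
for nm,m,zz in(("post",roi(red,300,352,140,162),67),("handle",roi(red,235,295,165,190),230),("knob",roi((hsv[...,2]<60)&(z>85),255,300,140,172),100)):
    try:
        r=rect("top",m,zz)[0];print(nm,r,pf(r))
    except Exception as e: print(nm,e)
b=cv2.resize(p[110:200,225:365],None,fx=4.2,fy=4.2,interpolation=2)
s,_=ctrl.camera("side");a=cv2.resize(s[100:220,280:440],None,fx=3,fy=3,interpolation=2)
a=np.pad(a,((0,18),(0,0),(0,0)));b=cv2.resize(b,(320,206));b=np.pad(b,((0,378-206),(0,0),(0,0)))
cv2.imwrite("pics/home.png",np.hstack([a,b])[:,:,::-1])
E
```

```text
ee_pos: [613.1, 49.1, 214.3]
wrist_force: [3.4, -11.4, -1.2]
time_s: 27.92
ee_pos: [632.7, -96.8, 407.6]
ee_rot: [[-0.129, 0.992, 0.005], [0.992, 0.129, 0.0], [-0.001, 0.005, -1.0]]
wrist_force: [-0.6, -0.0, -0.4]
grip_width: 0.3
gripper_force: 0.0
post [606.8  58.9  25.6   0.    1.9] [609.3 -19.7]
handle [524.1 150.5  93.3  14.2 -82.5] [539.1  81.7]
knob [597.4 158.7  18.7  18.4   2.2] [612.9  80.4]
```

View pics/home.png

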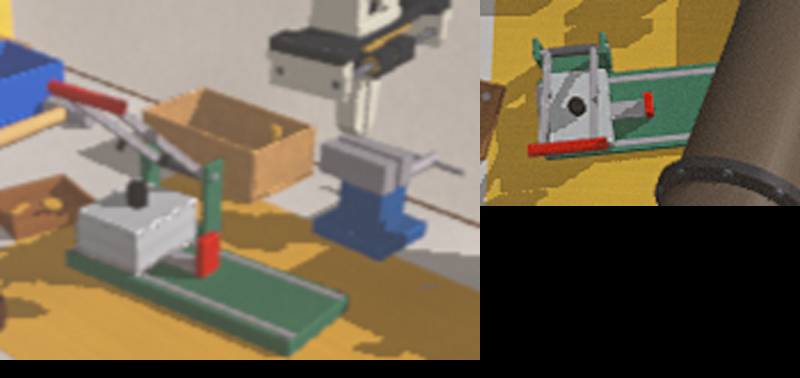

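The carrier is home. The knob's y' is 80.4 against 80.3 for the clamp, the push stalled against the stop, and the clamp is still raised. Next I'll move above the handle.

```bash
python3 -m handwheel '[{"dx":0,"dy":0,"dz":-25,"wx":0,"wy":0,"wz":0},{"dx":0,"dy":0,"dz":-25,"wx":0,"wy":0,"wz":0},{"dx":20,"dy":-6,"dz":0,"wx":0,"wy":0,"wz":0},{"dx":40,"dy":-12,"dz":0,"wx":0,"wy":0,"wz":0},{"dx":40,"dy":-12,"dz":0,"wx":0,"wy":0,"wz":0},{"dx":40,"dy":-12,"dz":0,"wx":0,"wy":0,"wz":0},{"dx":40,"dy":-12,"dz":0,"wx":0,"wy":0,"wz":0},{"dx":40,"dy":-12,"dz":0,"wx":0,"wy":0,"wz":0},{"dx":30,"dy":-8,"dz":0,"wx":0,"wy":0,"wz":0},{"dx":8,"dy":-3,"dz":0,"wx":0,"wy":0,"wz":0},{"dx":0,"dy":0,"dz":0,"wx":0,"wy":0,"wz":0},{"dx":0,"dy":0,"dz":0,"wx":0,"wy":0,"wz":0}]'; python3 -c "
from h import *
go(523.1,149.6,255,7.4)"
```

```text
time_s: 29.52
ee_pos: [522.7, 148.7, 453.9]
ee_rot: [[-0.128, 0.992, -0.0], [0.992, 0.128, -0.001], [-0.001, -0.0, -1.0]]
wrist_force: [-0.1, -0.5, 0.6]
grip_width: 0.5
gripper_force: 0.0
t 29.52 p [522.7 148.7 453.9] yaw 7.3 tilt [-0.02 -0.05] F [-0.1 -0.5  0.6] w 0.5 gf 0.0 
 wz -0.1 dx 0.9 dy 0.6 dz 39.9
```

```bash
python3 -m handwheel '[{"dx":1,"dy":0,"dz":12,"wx":0,"wy":0,"wz":0},{"dx":0,"dy":0,"dz":14,"wx":0,"wy":0,"wz":0},{"dx":0,"dy":0,"dz":9,"wx":0,"wy":0,"wz":0},{"dx":0,"dy":0,"dz":4,"wx":0,"wy":0,"wz":0},{"dx":0,"dy":0,"dz":0,"wx":0,"wy":0,"wz":0}]' | grep -E "pos|wrist"; python3 -m handwheel '[{"dx":0,"dy":0,"dz":3,"wx":0,"wy":0,"wz":0},{"dx":0,"dy":0,"dz":3,"wx":0,"wy":0,"wz":0}]'| grep -E "pos|wrist"; python3 -m handwheel '[{"dx":0,"dy":-1,"dz":3,"wx":0,"wy":0,"wz":0},{"dx":0,"dy":-1,"dz":2,"wx":0,"wy":0,"wz":0}]'| grep -E "pos|wrist"
```

```text
ee_pos: [522.3, 151.0, 415.0]
wrist_force: [-0.2, 0.3, 0.5]
ee_pos: [522.2, 151.0, 409.4]
wrist_force: [-6.9, -2.0, 7.6]
ee_pos: [519.7, 150.8, 404.3]
wrist_force: [-4.6, 0.3, 6.3]
```

```bash
python3 -m handwheel '[{"dx":0,"dy":-3.8,"dz":5,"wx":0,"wy":0,"wz":0},{"dx":0,"dy":-3.6,"dz":5,"wx":0,"wy":0,"wz":0},{"dx":0,"dy":-3.4,"dz":5,"wx":0,"wy":0,"wz":0},{"dx":0,"dy":-3.2,"dz":5,"wx":0,"wy":0,"wz":0},{"dx":0,"dy":-3,"dz":5,"wx":0,"wy":0,"wz":0},{"dx":0,"dy":-2.8,"dz":5,"wx":0,"wy":0,"wz":0},{"dx":0,"dy":-2.6,"dz":5,"wx":0,"wy":0,"wz":0}]' | grep -E "pos|wrist"; python3 -m handwheel '[{"dx":0,"dy":-2.4,"dz":5,"wx":0,"wy":0,"wz":0},{"dx":0,"dy":-2.2,"dz":5,"wx":0,"wy":0,"wz":0},{"dx":0,"dy":-2,"dz":5,"wx":0,"wy":0,"wz":0},{"dx":0,"dy":-1.9,"dz":5,"wx":0,"wy":0,"wz":0},{"dx":0,"dy":-1.7,"dz":5,"wx":0,"wy":0,"wz":0},{"dx":0,"dy":-1.6,"dz":5,"wx":0,"wy":0,"wz":0}]'| grep -E "pos|wrist"
```

```text
ee_pos: [498.0, 147.9, 368.9]
wrist_force: [-2.5, -0.4, 3.2]
ee_pos: [486.3, 146.4, 338.9]
wrist_force: [-1.3, 1.0, 1.8]
```

```bash
python3 -m handwheel '[{"dx":0,"dy":-1.6,"dz":5,"wx":0,"wy":0,"wz":0},{"dx":0,"dy":-1.4,"dz":5,"wx":0,"wy":0,"wz":0},{"dx":0,"dy":-1.3,"dz":5,"wx":0,"wy":0,"wz":0},{"dx":0,"dy":-1.2,"dz":5,"wx":0,"wy":0,"wz":0},{"dx":0,"dy":-1,"dz":5,"wx":0,"wy":0,"wz":0},{"dx":0,"dy":-0.9,"dz":5,"wx":0,"wy":0,"wz":0},{"dx":0,"dy":-0.7,"dz":5,"wx":0,"wy":0,"wz":0},{"dx":0,"dy":-0.5,"dz":5,"wx":0,"wy":0,"wz":0},{"dx":0,"dy":-0.4,"dz":5,"wx":0,"wy":0,"wz":0},{"dx":0,"dy":-0.2,"dz":5,"wx":0,"wy":0,"wz":0},{"dx":0,"dy":0,"dz":4,"wx":0,"wy":0,"wz":0}]' | grep -E "pos|wrist"; for i in 1 2; do python3 -m handwheel '[{"dx":0,"dy":0,"dz":2,"wx":0,"wy":0,"wz":0},{"dx":0,"dy":0,"dz":1,"wx":0,"wy":0,"wz":0}]'| grep -E "pos|wrist"; done
```

```text
ee_pos: [477.3, 145.2, 284.9]
wrist_force: [-1.4, -1.2, 1.6]
ee_pos: [477.3, 145.2, 282.1]
wrist_force: [-1.3, 0.2, 1.9]
ee_pos: [477.4, 145.2, 279.2]
wrist_force: [-1.2, -0.6, 3.9]
```

```bash
python3 -m handwheel '[{"dx":0,"dy":0,"dz":1,"wx":0,"wy":0,"wz":0},{"dx":0,"dy":0,"dz":1,"wx":0,"wy":0,"wz":0},{"dx":0,"dy":0,"dz":0,"wx":0,"wy":0,"wz":0},{"dx":0,"dy":0,"dz":0,"wx":0,"wy":0,"wz":0}]' | grep -E "pos|wrist"; python3 -m handwheel '[{"dx":0,"dy":0,"dz":-5,"wx":0,"wy":0,"wz":0},{"dx":0,"dy":0,"dz":-20,"wx":0,"wy":0,"wz":0},{"dx":0,"dy":0,"dz":-40,"wx":0,"wy":0,"wz":0},{"dx":0,"dy":0,"dz":-40,"wx":0,"wy":0,"wz":0},{"dx":0,"dy":0,"dz":-40,"wx":0,"wy":0,"wz":0},{"dx":20,"dy":-30,"dz":-20,"wx":0,"wy":0,"wz":0},{"dx":40,"dy":-40,"dz":0,"wx":0,"wy":0,"wz":0},{"dx":40,"dy":-40,"dz":0,"wx":0,"wy":0,"wz":0},{"dx":0,"dy":0,"dz":0,"wx":0,"wy":0,"wz":0},{"dx":0,"dy":0,"dz":0,"wx":0,"wy":0,"wz":0}]'
python3 - <<'E'
from h import *
th=np.radians(7.4)
p,d=ctrl.camera("top");W=world("top",d);z=W[...,2]
hsv=cv2.cvtColor(p,cv2.COLOR_RGB2HSV)
red=((hsv[...,0]<8)|(hsv[...,0]>172))&(hsv[...,1]>130)&(hsv[...,2]>90)
m=roi(red,225,300,160,210)
r=rect("top",m,101)[0] if m.any() else None
print("handle",r,r is not None and (r[0]*np.cos(th)+r[1]*np.sin(th)),"z",np.median(z[m]))
s,d=ctrl.camera("side");h2=cv2.cvtColor(s,cv2.COLOR_RGB2HSV);zs=world("side",d)
m=((h2[...,0]<8)|(h2[...,0]>172))&(h2[...,1]>130)&(h2[...,2]>90)
Q=zs[roi(m,270,360,110,220)];print("side red z",np.percentile(Q[:,2],[10,50,90]).round(1),np.median(Q,0).round(1))
Q=zs[roi(m,340,380,165,215)];print("post",np.percentile(Q[:,2],[50,95]).round(1),np.median(Q,0).round(1))
E
```

```text
ee_pos: [477.4, 145.0, 278.7]
wrist_force: [-8.0, -1.4, 24.8]
time_s: 35.9
ee_pos: [355.6, 229.9, 442.4]
ee_rot: [[-0.13, 0.992, 0.001], [0.992, 0.13, 0.0], [0.0, 0.001, -1.0]]
wrist_force: [1.4, -0.5, 0.5]
grip_width: 0.2
gripper_force: 0.0
handle [475.2 144.5  92.1  12.8 -82.5] 489.8531000699024 z 98.55970986239768
side red z [ 35.2  90.9 100.4] [481.3 101.8  90.9]
post [49.2 68.2] [608.5  58.1  49.2]
```

```bash
python3 -c "
from rig import ctrl
print(ctrl.finish_job())"
```

```text
the job is handed in; nothing more can be done
None
```

I handed the job in at about 36 s: the doming block is on the mat, the cover is seated, the carrier is home against the stop and the clamp is down; no verdict came back.

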